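Butt a new heel piece against the half-sole and clamp it

TASK

The shoe stands sole up and slanted in its jack, with the new front sole already on and the heel seat bare. Swing the weighted hold-down clamp fully back out of the way, take from the tray the new heel piece whose front edge has the same shape as the worn one lying beside the tray, lay it flat on the heel seat, tread side up, and butt it squarely against the front sole so that no gap is left and the two line up; then swing the clamp back down so that its pad bears on the piece, and let go. Leave the other pieces, the worn one and everything else on the bench where they are.

Things in the scene. Friction and masses are not known exactly. Their poses are not given: they have to be found in the camera images.
- shoe: upturned shoe, fixed on the blue jack and slanted 28 degrees, toe low towards the robot, heel high. Own x: along the sole from toe to heel, up the slope; own z: square out of the sole; own y: across. Origin: in the plane of the bare tan heel seat, at the rearmost point (middle) of the front sole's rear edge. The seat is 51 mm wide and runs to own x = 47 mm, so a 56 mm piece overhangs it a little.
- front_sole (a point): point 11 mm straight out (own z of the shoe) of the shoe's origin: the top of the black front sole, 11 mm thick, at the middle of its rear edge. That edge is 56 mm wide and bulges to the heel in an arc of 53 mm radius; its corners lie at the shoe's own x = -8, y = +-28 mm. With the right piece butted home the piece's centre is at the shoe's own x = 21, y = 0, z = 5.5 mm.
- curved_mid (a point): loose black rubber D-shaped heel piece, 58 long (own x) x 56 wide (own y) x 11 mm, 45 g, in one of the tray bays. Sides straight and parallel over the front 32 mm, back (+x) rounded, tread bars on the face (+z). Front edge (-x) hollowed in an even arc of 53 mm radius, 8 mm deep. Point at the piece's centre, half-way up.
- straight_mid (a point): loose black rubber D-shaped heel piece, 58 long (own x) x 56 wide (own y) x 11 mm, 45 g, in one of the tray bays. Sides straight and parallel over the front 32 mm, back (+x) rounded, tread bars on the face (+z). Front edge (-x) straight. Point at the piece's centre, half-way up.
- notched_mid (a point): loose black rubber D-shaped heel piece, 58 long (own x) x 56 wide (own y) x 11 mm, 45 g, in one of the tray bays. Sides straight and parallel over the front 32 mm, back (+x) rounded, tread bars on the face (+z). Front edge (-x) with a V-notch in the middle, 40 wide and 13 mm deep. Point at the piece's centre, half-way up.
- worn_mid (a point): worn grey-brown old heel piece that came off this shoe, the sample, loose on the bench beside the tray: 58 x 56 x 7 mm, its front edge (-x end) hollowed in an even arc 8 mm deep. Point at its centre, half-way up.
- tray: fixed shallow grey metal parts tray, 228 (own x) x 124 mm; three bays in a row along own x, centres 74 mm apart; floor 3 mm thick, partitions 9 mm high across own y, side lips 6 mm high at own y = +-60 mm (32 mm clear beside each piece). Origin under its centre, on the bench. The pieces lie with their fronts about to the tray's own -x.
- clamp (a joint): hinge of the steel hold-down clamp, rad: -0.19 = shut on the bare seat (the start), 0 = pad down on an 11 mm piece on the seat, positive = swung up and back, 2.3 = stop, leaning back behind the heel. Its own weight (270 g) holds it shut and presses the pad with about 2 N; past about 1.7 rad it falls back onto the stop and stays there; let go between, it drops shut.
- clamp_knob (a point): centre of the clamp's red grip, a crossbar 17 mm thick and 34 mm long (along the shoe's own y), 115 mm from the hinge axis and, at the start, 32 mm out from the front sole's face; it can be pinched by its two ends and turns between the fingers as the clamp swings. It takes about 1.5 N to lift.
- clamp_hinge (a point): middle of the clamp's hinge axis, which runs along the shoe's own y; at the shoe's own x = 79, z = 16 mm, behind the heel.
- clamp_pad: black rubber pad of the clamp, 24 mm across, 7 mm thick, 58 mm from the hinge; origin in the middle of its pressing face. With the clamp shut it bears on the middle of the heel piece.
- cement_tube: white tube with a red cap, 34x122x18 mm, bystander; origin under its centre.
- pincers: pincers with red handles, 58x160x12 mm, bystander; origin under their centre.
- thread_spool: wooden spool of thread, 43 mm across, 56 mm high, bystander; origin under its centre.
- polish_tin: flat round red tin, 62 mm across, 22 mm high, bystander; origin under its centre.
- peg_jar: small jar, 48 mm across, 65 mm high, bystander; origin under its centre.
- tack_tin: flat dark red tin box, 72x95x38 mm, bystander; origin under its centre.
Mind the look-alikes: they are no part of the job. Leave any blue or turquoise look-alike of the part that bears curved_mid alone.

How it is judged:
By the outcome, as a careful person would: the job done as asked, in the order asked, and still so for the second after the job is handed in, with the robot touching nothing.
It also fails if it takes over 59 s, if anything falls off the work surface, if the arm or the gripper's body presses on something with over 40 N, if the wrist force passes 120 N, or if a joint passes its speed limit or range.

ROBOT

A 6-joint arm with a two-finger parallel gripper is mounted at the origin on a cart in front of the work surface, level with it; the furniture and walls round the work are solid. World frame = base frame: x ahead of the robot, y to its left, z up, the work surface at z = 0. Lengths are in mm, angles in degrees, forces in N, time in s.
With the tool pointing down it reaches from about 350 to 850 mm from the base axis. Payload 8.1 kg.
Tool frame: the origin (TCP) lies midway between the tips of the shut fingers; the grasp point (between the pads) lies 19 mm behind it; z points along the fingers, y is the line along which they close (so a half turn about z gives the same grasp; the last joint's range is limited). The gripper opens to 85 mm and grips with 20 to 120 N. Pads are 22 mm wide; open, the fingers measure 114 mm over their backs; the gripper's body (76 mm by 85 mm) begins 54 mm behind the grasp point. The pads swing forward as they close: fully open they stand 13 mm farther back than shut.
Start: joints at [-74.393, 7.471, 85.268, -0, 87.261, -4.893], TCP at [210.149, -561.999, 231.292] pointing down, gripper open.
Joint ranges: [-169.43, 169.43], [-51.17, 129.36], [1.28, 143.12], [-76.62, 256.62], [0, 156.53], [-152.29, 152.29]. Speed limits (degrees/s): [136.94, 136.94, 159.86, 180, 180, 180].

INTERFACE

Orientations are given as [roll, pitch, yaw] about the fixed x, y, z axes, in that order (R = Rz(yaw) Ry(pitch) Rx(roll)).
In Python, from bench import r gives the robot as it stands. The module is installed in compiled form; this text tells all that it offers.
- The arm moves only by the tool jog_arm, never from a script. Its argument "rows" is a list of rows, each a list of 2 entries, a list of its own where there are three numbers: the shift along the tool's x, y, z in mm, then the turn, a rotation vector about the tool's x, y, z in rad. A call has 1 to 10 rows; each row is the pose to reach, as a shift and turn from the pose commanded when the call began, along the tool's axes at that moment; what a row does not reach only later rows make up. A row lasts 1/10 s, in which the tool goes at most 50 mm and 8.59 degrees, less where a joint would pass 70% of its speed; a pose out of reach is approached as far as the arm can. A call with a gripper value outside its range is refused whole. "grip" is the finger opening in mm, from 0 to 85.4, set as the call begins (left out, the last holds). The fingers move at their own pace and stop on an object; "force" is the grip in N (left out, the last holds). Time passes only in rows, so rows that repeat a pose let the fingers close. It gives the time, the measured TCP pose, the force, the opening and the grip force at its end, in the units of the state.
- r.sense(): the state, without advancing time (a new reading comes with each control period).
- r.snapshot(name): name is "scene" or "top"; returns (picture, depth): 384x512x3 uint8, blue, green, red; 384x512 float32, mm along the optical axis (not along the pixel's ray), 0 where there is no reading.
- r.camera_params(name): a dict with "fx", "fy", "cx", "cy" (pixels), "pose" (4x4, takes a point from camera to world coordinates). Camera axes: x right, y down, z forward; pixel columns grow to the right and rows downward; lengths in mm; the calibration is good to about 2 mm. A picture is of the moment at which its call begins. camera_params takes no time and is no camera call.
- r.hand_in(): hands the job in; it is judged then, once.
The state is a dict: "time": time; "joint_pos": joint angles; "qd": joint speeds; "joint_efforts": joint torques, N m; "tool_pos": TCP position; "tcp_rot": TCP orientation; "ft_force": force on the tool from outside, world axes, zero at the start; "wrist_torque": the same for the moment, N m; "finger_gap": finger opening in mm; "grip_force": force on a finger pad.
Only numpy, scipy, OpenCV 4.12 (cv2) and the standard library are available. Lean on these libraries where they do the work, as an engineer would, in place of code of your own. Each camera call takes 0.05 s, during which the arm holds its last target. There are 200 camera calls.

## Working session

There is one attempt and no reset: what is moved stays moved. The work goes in short steps, Python scripts to look and compute and a tool call to move; the robot and the scene stay as the last step left them, time stands still between calls to the robot, and variables do not carry over. Pictures are saved under pics/ and viewed, at most 13 in all, crops included, and the job is handed in when it is done.

Besides the shell and the picture viewer there is one more tool, called after "Call:" by a JSON object that holds its "fn" and its "kwargs", one argument or row to a line. jog_arm: Moves the arm, as the interface text tells. Its arguments: {"type":"object","properties":{"rows":{"type":"array"},"grip":{"type":"number"},"force":{"type":"number"}},"required":["rows"]}

```bash
ls; mkdir -p pics
cat > h.py <<'E'
import numpy as np,cv2
from scipy.spatial.transform import Rotation as R
from bench import r
def snap(n,f):
    p,d=r.snapshot(n); cv2.imwrite(f'pics/{f}.png',p); np.save(f'pics/{f}.npy',d); return p,d
def pt(n,u,v,d):
    c=r.camera_params(n); q=np.array([(u-c['cx'])/c['fx']*d,(v-c['cy'])/c['fy']*d,d,1]); return (c['pose']@q)[:3]
def cloud(n,d):
    c=r.camera_params(n); v,u=np.mgrid[:384,:512]
    q=np.stack([(u-c['cx'])/c['fx']*d,(v-c['cy'])/c['fy']*d,d,np.ones_like(d)],-1); return (q@c['pose'].T)[...,:3]
def ray(n,u,v,z):
    c=r.camera_params(n);P=np.array(c['pose']);w=P[:3,:3]@[(u-c['cx'])/c['fx'],(v-c['cy'])/c['fy'],1];return P[:3,3]+w*(z-P[2,3])/w[2]
E
python3 - <<'E'
from h import *
a,_=snap('scene','s0');b,_=snap('top','t0')
for n in('scene','top'):
    c=r.camera_params(n);print(n,c['fx'],c['cx'],c['cy'],np.round(c['pose'],3).tolist())
print(r.sense())
cv2.imwrite('pics/st.png',cv2.resize(np.vstack([a,b]),(448,600)) if 0 else cv2.resize(np.hstack([a,b]),(800,300)))
cv2.imwrite('pics/t0b.png',cv2.resize(b,(800,600)));cv2.imwrite('pics/s0b.png',cv2.resize(a,(800,600)))
E
```

```text
pics
scene 459.4489685318051 257.67080749815784 179.27578531164386 [[-0.6, -0.427, 0.676, -513.969], [-0.8, 0.34, -0.495, 740.567], [-0.018, -0.838, -0.546, 941.952], [0.0, 0.0, 0.0, 1.0]]
top 402.1333305852928 256.5722748291564 194.6620428427851 [[0.025, -0.993, 0.112, 349.894], [-1.0, -0.026, -0.01, 29.9], [0.013, -0.111, -0.994, 1319.387], [0.0, 0.0, 0.0, 1.0]]
{'time': 0.1, 'joint_pos': array([-7.43927951e+01,  7.51141072e+00,  8.53234537e+01,  1.66746438e-03,
        8.72611936e+01, -4.89354825e+00]), 'qd': array([-0.04413269, -0.07768744, -0.19584429, -0.02181773, -0.03018107,
        0.01115565]), 'joint_efforts': array([ 1.67301620e-03, -5.70950425e+01, -5.01942015e+01, -8.65484708e-05,
        8.16106010e-03,  5.44064949e-05]), 'tool_pos': array([ 210.02450534, -561.51318601,  230.33879424]), 'tcp_rot': array([-1.79904434e+02, -9.85355524e-03,  2.05006639e+01]), 'ft_force': array([-0.7585396 , -0.2681534 ,  0.42651137]), 'wrist_torque': array([-0.01509413,  0.02159419, -0.07042929]), 'grip_force': 0.0, 'finger_gap': 85.2515043486125}
```

View pics/t0b.png

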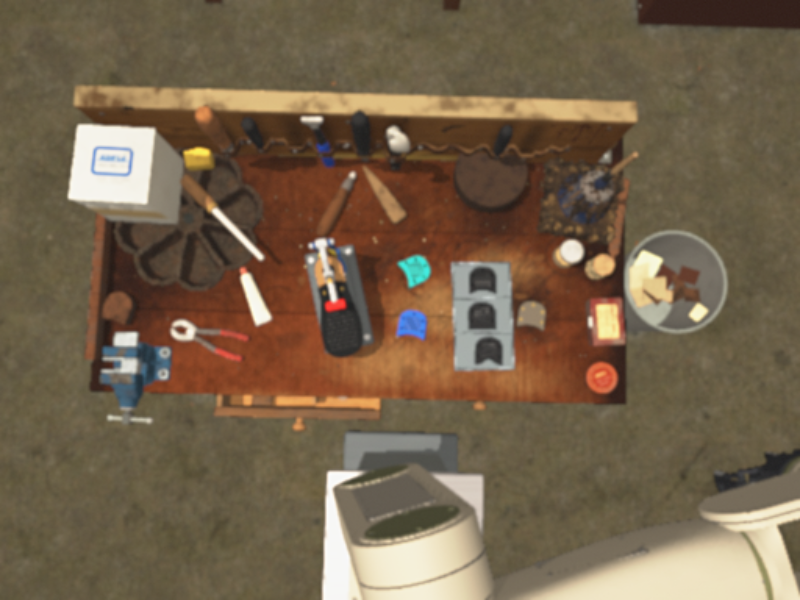

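View pics/s0b.png

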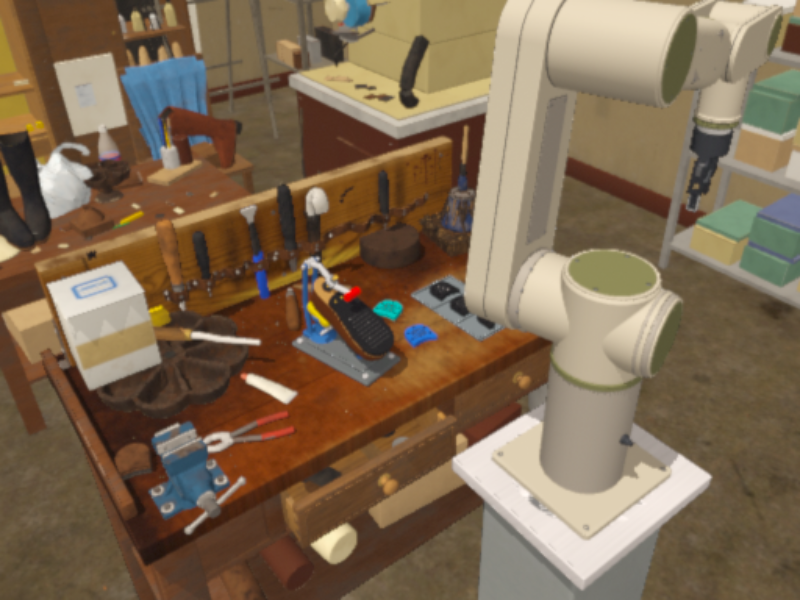

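Run:
```python
from h import *
a=cv2.imread('pics/t0.png');d=np.load('pics/t0.npy');C=cloud('top',d)
c=a[155:245,190:355]
# upper row: crop, lower: contrast stretched tray
e=a[160:245,280:355];e=np.clip(e.astype(float)*2.2,0,255).astype(np.uint8)
top=cv2.resize(c,None,fx=3.3,fy=3.3,interpolation=cv2.INTER_CUBIC)
bot=cv2.resize(e,None,fx=3.5,fy=3.5,interpolation=cv2.INTER_CUBIC)
W=np.zeros((597,545,3),np.uint8);W[:top.shape[0],:top.shape[1]]=top;W[299:299+bot.shape[0],:bot.shape[1]]=bot[:298]
s=cv2.imread('pics/s0.png')[160:250,180:335];s=cv2.resize(s,None,fx=1.8,fy=1.8,interpolation=cv2.INTER_CUBIC);W[299:299+s.shape[0],264:264+s.shape[1]]=s
cv2.imwrite('pics/crop0.png',W)
hsv=cv2.cvtColor(a,cv2.COLOR_BGR2HSV)
for nm,lo,hi,(x0,y0,x1,y1) in [('black',(0,0,0),(180,255,70),(285,160,330,240)),('knob',(0,170,130),(8,255,255),(195,185,225,205)),('red2',(170,170,130),(180,255,255),(195,185,225,205)),('sole',(0,0,0),(180,255,60),(195,190,235,230))]:
    m=cv2.inRange(hsv,lo,hi);k=np.zeros_like(m);k[y0:y1,x0:x1]=m[y0:y1,x0:x1]
    n,l,st,ce=cv2.connectedComponentsWithStats(k)
    for i in range(1,n):
        if st[i,4]>15:
            P=C[l==i];print(nm,st[i],ce[i].round(1),np.median(P,0).round(1),P.min(0).round(0),P.max(0).round(0))
```

```text
black [301 172  16  14 161] [308.5 178.2] [ 557.2 -151.    13.7] [ 532. -178.    7.] [ 577. -127.   21.]
black [301 194  16  16 182] [308.1 202.7] [ 472.  -151.7   14.1] [ 350. -178.    7.] [ 503.   30. 1319.]
black [305 217  16  15 187] [312.3 224.1] [ 404.9 -165.2   13.9] [ 382. -192.    7.] [ 428. -142.   21.]
knob [208 191  14   9  81] [214.4 195.2] [474.6 139.3 167.4] [350.  30. 120.] [ 491.  163. 1319.]
sole [206 190  26  38 667] [218.7 210.8] [433.3 130.5 102.3] [350.  30.  76.] [ 495.  170. 1319.]
```

View pics/crop0.png

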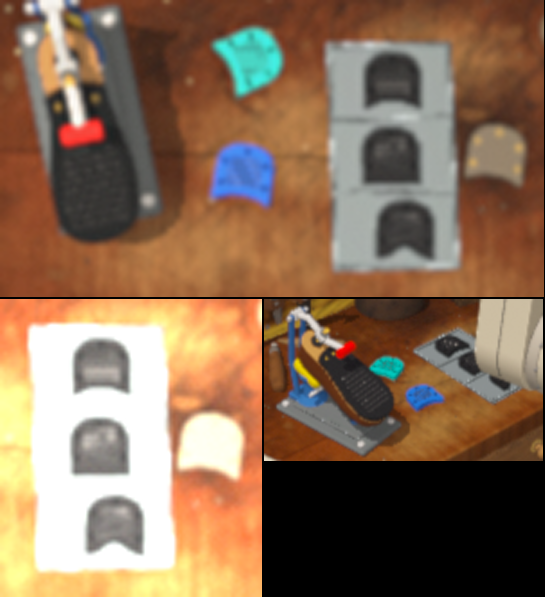

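The top bay piece (308,178) has an evenly hollowed arc front, like the worn one at (340,202). The middle piece (308,203) is straight and the bottom piece (312,224) is V-notched. The turquoise (265,173) and blue (263,207) pieces are look-alikes. So the far-bay piece is `curved_mid`. Next I measure the shoe frame.

```bash
cat >> h.py <<'E'
def avg(n,k):
    I=[];D=[]
    for _ in range(k):
        p,d=r.snapshot(n);I.append(p.astype(float));D.append(np.where(d>0,d,np.nan))
    return np.mean(I,0).astype(np.uint8),np.nanmedian(D,0)
E
python3 - <<'E'
from h import *
for n,box in (('top',(200,188,236,232)),('scene',(195,170,260,235))):
    a,d=avg(n,4);cv2.imwrite(f'pics/{n}1.png',a);np.save(f'pics/{n}1.npy',d)
    C=cloud(n,d);h=cv2.cvtColor(a,cv2.COLOR_BGR2HSV);x0,y0,x1,y1=box
    k=np.zeros(h.shape[:2],bool);k[y0:y1,x0:x1]=1
    red=k&((h[...,0]<8)|(h[...,0]>172))&(h[...,1]>180)&(h[...,2]>110)&np.isfinite(d)
    P=C[red];print(n,'knob',red.sum(),np.median(P,0).round(1),P.min(0).round(1),P.max(0).round(1),np.argwhere(red).mean(0)[::-1].round(1))
    if len(P)>5:
        q=P-np.median(P,0);w=q[:,:2];print('axis dir',np.degrees(np.arctan2(*np.linalg.svd(w-w.mean(0))[2][0][::-1])).round(1))
    bl=k&(h[...,2]<75)&np.isfinite(d)
    P=C[bl];P=P[(P[:,2]>40)&(P[:,2]<200)]
    for _ in range(6):
        A=np.c_[P[:,:2],np.ones(len(P))];c=np.linalg.lstsq(A,P[:,2],rcond=None)[0];e=P[:,2]-A@c;P=P[abs(e)<max(3,2*np.median(abs(e)))]
    nn=np.array([-c[0],-c[1],1]);nn/=np.linalg.norm(nn)
    print('plane',c.round(3),'n',nn.round(3),'tilt',np.degrees(np.arccos(nn[2])).round(1),'az upslope',np.degrees(np.arctan2(c[1],c[0])).round(1),len(P),abs(e).mean().round(2),P.min(0).round(0),P.max(0).round(0))
    q=P[:,:2]-P[:,:2].mean(0);v=np.linalg.svd(q,full_matrices=False)[2][0];print('major',np.degrees(np.arctan2(v[1],v[0])).round(1),P.mean(0).round(1))
E
```

```text
top knob 77 [474.4 138.3 167.7] [466.1 123.7 120.8] [490.9 162.7 173.7] [214.6 195.3]
axis dir 103.8
plane [ 5.1400e-01  1.3200e-01 -1.3756e+02] n [-0.454 -0.116  0.883] tilt 28.0 az upslope 14.4 738 1.01 [386.  94.  76.] [500. 171. 141.]
major -176.3 [436.6 132.2 104.3]
scene knob 69 [471.  139.9 166.4] [461.7 -15.2  -0.9] [705.7 159.3 172.3] [225.4 187.6]
axis dir 145.6
plane [ 5.20000e-01  1.13000e-01 -1.37031e+02] n [-0.459 -0.1    0.883] tilt 28.0 az upslope 12.2 697 0.99 [380.  94.  74.] [539. 176. 161.]
major -165.6 [441.1 135.5 107.8]h.py:17: RuntimeWarning: All-NaN slice encountered
  return np.mean(I,0).astype(np.uint8),np.nanmedian(D,0)
```

```bash
cat >> h.py <<'E'
YAW=13.5
def go(p,pitch=0,yaw=YAW,yawflip=0):
    "print tool-frame shift/turn from measured pose to TCP p, tool z tilted forward by pitch (deg) in the azimuth yaw"
    s=r.sense();R0=R.from_euler('xyz',s['tcp_rot'],degrees=True)
    Rt=R.from_euler('xyz',[180,-pitch,yaw],degrees=True)
    print('shift',R0.inv().apply(np.array(p)-s['tool_pos']).round(1).tolist(),'turn',(R0.inv()*Rt).as_rotvec().round(3).tolist(),'zt',Rt.apply([0,0,1]).round(3),'t',s['time'])
a_=np.radians(YAW);t_=np.radians(28)
EX=np.array([np.cos(t_)*np.cos(a_),np.cos(t_)*np.sin(a_),np.sin(t_)]);EZ=np.array([-np.sin(t_)*np.cos(a_),-np.sin(t_)*np.sin(a_),np.cos(t_)]);EY=np.cross(EZ,EX)
E
python3 -c "
from h import *
go([475,139,225]);go([0,0,0],28)"
```

```text
shift [493.6, -563.8, 6.3] turn [-0.0, -0.0, 0.122] zt [ 0. -0. -1.] t 0.5
shift [-0.0, -600.0, 231.3] turn [-0.03, 0.488, 0.12] zt [ 0.457  0.11  -0.883] t 0.5
```

Call:
{"fn": "jog_arm", "kwargs": {
  "rows": [
    [[494,-564,-20],[0,0,0.122]],
    [[494,-564,-20],[0,0,0.122]],
    [[494,-564,-20],[0,0,0.122]],
    [[494,-564,-20],[0,0,0.122]],
    [[494,-564,-20],[0,0,0.122]],
    [[494,-564,-20],[0,0,0.122]],
    [[494,-564,-20],[0,0,0.122]],
    [[494,-564,-20],[0,0,0.122]],
    [[494,-564,-20],[0,0,0.122]],
    [[494,-564,-20],[0,0,0.122]]
  ]
}}

```text
time: 1.5
tool_pos: [387.3, -92.6, 245.2]
tcp_rot: [179.9, -0.1, 13.5]
ft_force: [1.0, -0.2, -0.3]
finger_gap: 85.7
grip_force: 0.0
```

```bash
python3 -c "
from h import *
print(r.sense()['tool_pos'],r.sense()['tcp_rot']);go([475,139,230])"
```

```text
[387.30215689 -92.62602114 245.17734382] [ 1.79945407e+02 -7.65905252e-02  1.34884284e+01]
shift [139.3, -204.8, 15.2] turn [0.001, -0.001, -0.0] zt [ 0. -0. -1.] t 1.5
```

Call:
{"fn": "jog_arm", "kwargs": {
  "rows": [
    [[139,-205,15],[0,0,0]],
    [[139,-205,15],[0,0,0]],
    [[139,-205,15],[0,0,0]],
    [[139,-205,15],[0,0,0]],
    [[139,-205,15],[0,0,0]],
    [[139,-205,15],[0,0,0]],
    [[139,-205,15],[0,0,0]]
  ]
}}

```text
time: 2.2
tool_pos: [473.9, 138.2, 229.2]
tcp_rot: [180.0, 0.1, 13.7]
ft_force: [-0.2, 0.2, -0.2]
finger_gap: 84.9
grip_force: 0.0
```

Run:
```python
from h import *
a,_=snap('scene','s2');b,_=snap('top','t2')
A=cv2.resize(a[110:260,160:320],None,fx=2.5,fy=2.5,interpolation=cv2.INTER_CUBIC)
B=cv2.resize(b[110:260,150:310],None,fx=2.5,fy=2.5,interpolation=cv2.INTER_CUBIC)
cv2.imwrite('pics/v2.png',np.hstack([A,B]))
print(r.sense()['tool_pos']);go([475,139,142])
```

```text
[474.0629907  136.55577304 229.74308811]
shift [1.5, -2.2, 87.7] turn [0.0, 0.0, -0.0] zt [ 0. -0. -1.] t 2.3
```

View pics/v2.png

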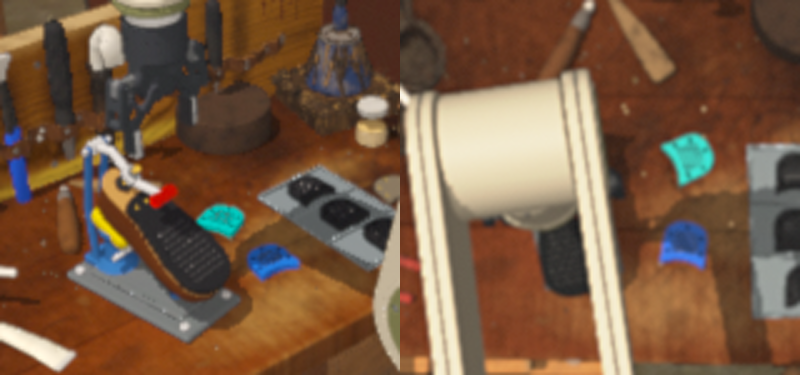

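The gripper hangs above the red knob (scene px ~(225,188)), fingers either side, with the clamp arm between them. I'll lower it, then pinch.

Call:
{"fn": "jog_arm", "kwargs": {
  "rows": [
    [[1.5,-2,30],[0,0,0]],
    [[1.5,-2,60],[0,0,0]],
    [[1.5,-2,80],[0,0,0]],
    [[1.5,-2,87],[0,0,0]],
    [[1.5,-2,87],[0,0,0]],
    [[1.5,-2,87],[0,0,0]]
  ]
}}

```text
time: 2.9
tool_pos: [476.0, 139.0, 144.1]
tcp_rot: [180.0, -0.1, 13.4]
ft_force: [0.7, 0.3, -0.6]
finger_gap: 85.5
grip_force: 0.0
```

Call:
{"fn": "jog_arm", "kwargs": {
  "rows": [
    [[0,0,0],[0,0,0]],
    [[0,0,0],[0,0,0]],
    [[0,0,0],[0,0,0]],
    [[0,0,0],[0,0,0]],
    [[0,0,0],[0,0,0]],
    [[0,0,0],[0,0,0]],
    [[0,0,0],[0,0,0]]
  ],
  "grip": 25,
  "force": 30
}}

```text
time: 3.6
tool_pos: [475.4, 140.2, 143.3]
tcp_rot: [-180.0, -0.0, 13.5]
ft_force: [-3.4, 3.9, 5.9]
finger_gap: 33.4
grip_force: 31.6
```

Run:
```python
from h import *
s=r.sense();print(s['finger_gap'],s['grip_force'],s['ft_force'],s['tool_pos'])
# shifts along tool x (=azimuth), z for arc about hinge
h0,z0=115*np.cos(np.radians(194.4)),115*np.sin(np.radians(194.4))
for th in [190,185,180,172,164,156,148,140,132,124,116,108,100,92,84,76,68,60,54,52]:
    t=np.radians(th);print(th,round(115*np.cos(t)-h0,1),round(-(115*np.sin(t)-z0),1))
```

```text
33.36703099293658 31.64287358522415 [-3.42381987  3.9213702   5.94204498] [475.38822434 140.2301604  143.34804863]
190 -1.9 -8.6
185 -3.2 -18.6
180 -3.6 -28.6
172 -2.5 -44.6
164 0.8 -60.3
156 6.3 -75.4
148 13.9 -89.5
140 23.3 -102.5
132 34.4 -114.1
124 47.1 -123.9
116 61.0 -132.0
108 75.9 -138.0
100 91.4 -141.9
92 107.4 -143.5
84 123.4 -143.0
76 139.2 -140.2
68 154.5 -135.2
60 168.9 -128.2
54 179.0 -121.6
52 182.2 -119.2
```

Call:
{"fn": "jog_arm", "kwargs": {
  "rows": [
    [[-2,0,-9],[0,0,0]],
    [[-3.5,0,-24],[0,0,0]],
    [[-2.5,0,-45],[0,0,0]],
    [[1,0,-60],[0,0,0]],
    [[6,0,-75],[0,0,0]],
    [[14,0,-90],[0,0,0]],
    [[23,0,-102],[0,0,0]],
    [[34,0,-114],[0,0,0]],
    [[47,0,-124],[0,0,0]],
    [[47,0,-124],[0,0,0]]
  ]
}}

```text
time: 4.6
tool_pos: [521.6, 151.7, 267.6]
tcp_rot: [-179.9, -0.0, 13.6]
ft_force: [-5.1, 5.4, 2.2]
finger_gap: 33.2
grip_force: 34.9
```

Call:
{"fn": "jog_arm", "kwargs": {
  "rows": [
    [[14,0,-8],[0,0,0]],
    [[29,0,-14],[0,0,0]],
    [[44,0,-18],[0,0,0]],
    [[60,0,-19.5],[0,0,0]],
    [[76,0,-19],[0,0,0]],
    [[92,0,-16],[0,0,0]],
    [[107.5,0,-11],[0,0,0]],
    [[122,0,-4],[0,0,0]],
    [[130,0,1],[0,0,0]],
    [[130,0,1],[0,0,0]]
  ]
}}

```text
time: 5.6
tool_pos: [648.9, 183.5, 266.7]
tcp_rot: [-179.9, -0.2, 13.6]
ft_force: [0.5, 10.1, 6.0]
finger_gap: 33.3
grip_force: 36.8
```

Call:
{"fn": "jog_arm", "kwargs": {
  "rows": [
    [[2,0,2],[0,0,0]],
    [[4,0,3],[0,0,0]],
    [[4,0,3],[0,0,0]]
  ]
}}

```text
time: 5.9
tool_pos: [652.1, 184.4, 264.4]
tcp_rot: [-179.9, -0.2, 13.6]
ft_force: [0.0, 9.1, 6.7]
finger_gap: 33.0
grip_force: 37.1
```

Call:
{"fn": "jog_arm", "kwargs": {
  "rows": [
    [[0,0,0],[0,0,0]],
    [[0,0,0],[0,0,0]],
    [[0,0,0],[0,0,0]],
    [[0,0,0],[0,0,0]],
    [[0,0,-10],[0,0,0]],
    [[0,0,-50],[0,0,0]],
    [[0,0,-90],[0,0,0]]
  ],
  "grip": 85
}}

```text
time: 6.6
tool_pos: [650.5, 181.5, 352.9]
tcp_rot: [-180.0, 0.2, 13.5]
ft_force: [0.6, 0.1, 0.0]
finger_gap: 85.0
grip_force: 0.0
```

```bash
python3 -c "
from h import *
print(r.sense()['tool_pos']);go([540,-100,270])"
```

```text
[650.46351021 181.54425633 352.91294574]
shift [-172.9, 248.0, 83.4] turn [-0.0, 0.003, -0.0] zt [ 0. -0. -1.] t 6.6
```

Call:
{"fn": "jog_arm", "kwargs": {
  "rows": [
    [[-173,295,60],[0,0,0.15]],
    [[-173,295,60],[0,0,0.15]],
    [[-173,295,60],[0,0,0.15]],
    [[-173,295,60],[0,0,0.15]],
    [[-173,295,60],[0,0,0.15]],
    [[-173,295,60],[0,0,0.15]],
    [[-173,295,60],[0,0,0.15]],
    [[-173,295,60],[0,0,0.15]],
    [[-173,295,60],[0,0,0.15]]
  ]
}}

```text
time: 7.5
tool_pos: [551.6, -146.5, 293.2]
tcp_rot: [-180.0, -0.0, 4.7]
ft_force: [0.3, 0.7, 0.1]
finger_gap: 84.9
grip_force: 0.0
```

Run:
```python
from h import *
print(r.sense()['tool_pos'],r.sense()['tcp_rot'])
a=cv2.imread('pics/top1.png');g=cv2.cvtColor(a,cv2.COLOR_BGR2GRAY);U=cv2.resize(g[165:192,293:326],None,fx=8,fy=8,interpolation=cv2.INTER_CUBIC)
m=(U<85).astype(np.uint8);n,l,st,ce=cv2.connectedComponentsWithStats(m);i=1+st[1:,4].argmax();m=(l==i).astype(np.uint8)
c=max(cv2.findContours(m,0,2)[0],key=len)[:,0].astype(float);px=(c+.5)/8-.5+[293,165]
W=np.array([ray('top',u,v,14) for u,v in px])[:,:2]
print('minrect',cv2.minAreaRect(W.astype(np.float32)),'centroid',W.mean(0),W.min(0),W.max(0))
# sides: for each x, y extents
for x in np.arange(W[:,0].min()+3,W[:,0].max(),5):
    s=W[abs(W[:,0]-x)<1.5,1];print(round(x),s.min().round(1),s.max().round(1),round((s.min()+s.max())/2,1))
# tray lips direction: mask grey tray
h=cv2.cvtColor(a,cv2.COLOR_BGR2HSV);t=((h[...,1]<60)&(h[...,2]>90)).astype(np.uint8);k=np.zeros_like(t);k[162:242,282:335]=t[162:242,282:335]
k=cv2.morphologyEx(k,3,np.ones((9,9)));ys,xs=np.nonzero(k);q=np.array([ray('top',u,v,6) for u,v in zip(xs,ys)])[:,:2].astype(np.float32);print('tray',cv2.minAreaRect(q))
p,d=snap('top','t3');s,_=snap('scene','s3')
cv2.imwrite('pics/v3.png',np.hstack([cv2.resize(p[140:240,170:270],(400,400),interpolation=2),cv2.resize(s[130:230,170:270],(400,400),interpolation=2)]))
```

```text
[ 551.56266944 -146.52340496  293.24343324] [-1.79993958e+02 -2.46614987e-02  4.74951619e+00]
minrect ((554.002197265625, -152.1500701904297), (51.078041076660156, 53.322139739990234), 1.523319959640503) centroid [ 554.6262219  -152.66908973] [ 527.81269455 -178.92400377] [ 579.54938559 -125.59105122]
531 -178.9 -126.3 -152.6
536 -178.9 -178.5 -178.7
541 -178.8 -125.8 -152.3
546 -178.8 -178.4 -178.6
551 -178.3 -178.3 -178.3Traceback (most recent call last):
  File "<stdin>", line 10, in <module>
    return umr_minimum(a, axis, None, out, keepdims, initial, where)
ValueError: zero-size array to reduction operation minimum which has no identity
```

Run:
```python
from h import *
p,d=avg('top',3);s,ds=avg('scene',3)
for n,i,j in(('top3',p,d),('scene3',s,ds)): cv2.imwrite(f'pics/{n}.png',i);np.save(f'pics/{n}.npy',j)
cv2.imwrite('pics/v3.png',np.hstack([cv2.resize(p[140:240,170:270],(400,400),interpolation=2),cv2.resize(s[130:230,170:270],(400,400),interpolation=2)]))
```

```text
h.py:17: RuntimeWarning: All-NaN slice encountered
  return np.mean(I,0).astype(np.uint8),np.nanmedian(D,0)
```

View pics/v3.png

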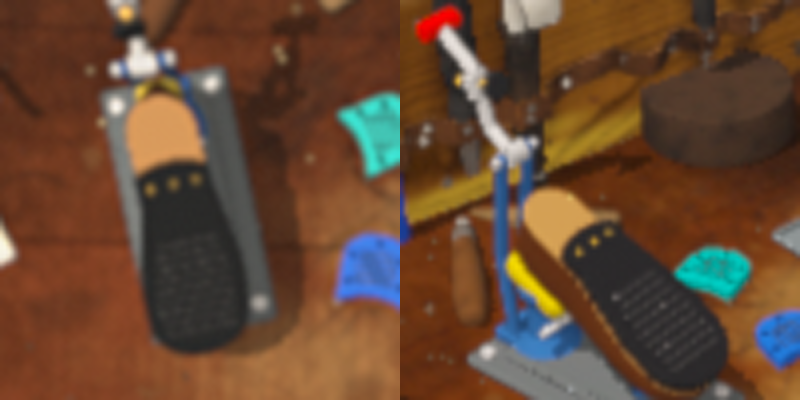

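The clamp rests on its stop. The tan seat shows at top px ~(211,173) and the sole's rear edge at top px ~(213,182). I'll now refine the shoe frame.

```bash
python3 - <<'E' 2>/dev/null
from h import *
O=np.array([523,150.5,137.])
M=np.array([EX,EY,EZ])
for n,box in (('top',(195,160,240,232)),('scene',(195,172,260,235))):
    a=cv2.imread(f'pics/{n}3.png');d=np.load(f'pics/{n}3.npy');C=cloud(n,d);S=(C-O)@M.T
    h=cv2.cvtColor(a,cv2.COLOR_BGR2HSV);x0,y0,x1,y1=box;k=np.zeros(d.shape,bool);k[y0:y1,x0:x1]=1;k&=np.isfinite(d)
    tan=k&(h[...,0]>8)&(h[...,0]<22)&(h[...,1]>90)&(h[...,2]>150)&(abs(S[...,2])<12)
    blk=k&(h[...,2]<75)&(abs(S[...,2]-11)<10)
    for nm,m in (('seat',tan),('sole',blk)):
        m=cv2.erode(m.astype(np.uint8),np.ones((3,3)))>0
        P=S[m];A=np.c_[P[:,:2],np.ones(len(P))];c,*_=np.linalg.lstsq(A,P[:,2],rcond=None);e=P[:,2]-A@c;g=abs(e)<3;c=np.linalg.lstsq(A[g],P[g,2],rcond=None)[0]
        print(n,nm,len(P),'z=',c.round(4),'z at centroid',np.median(P[:,2]).round(2))
    # outline of sole via rays on plane z=11 (own), seat on z=0 ; subpixel via upsample
    cp=r.camera_params(n);T=np.array(cp['pose'])
    def onplane(u,v,z):
        w=T[:3,:3]@np.array([(u-cp['cx'])/cp['fx'],(v-cp['cy'])/cp['fy'],np.ones_like(u)]);o=T[:3,3]
        t=((O+z*EZ-o)@EZ)/(EZ@w);return (o[:,None]+w*t-O[:,None]).T@M.T
    U=cv2.resize(a[y0:y1,x0:x1],None,fx=6,fy=6,interpolation=cv2.INTER_CUBIC);hu=cv2.cvtColor(U,cv2.COLOR_BGR2HSV)
    vv,uu=np.mgrid[:U.shape[0],:U.shape[1]];u=(uu.ravel()+.5)/6-.5+x0;v=(vv.ravel()+.5)/6-.5+y0
    Q=onplane(u,v,11.);dark=(hu[...,2].ravel()<95)
    for x in range(-60,-4,6):
        s=Q[dark&(abs(Q[:,0]-x)<.8)&(abs(Q[:,1])<45),1]
        if len(s): print('  sole x',x,'y',s.min().round(1),s.max().round(1),'mid',((s.min()+s.max())/2).round(1))
    for y in (-20,-12,-4,4,12,20):
        s=Q[dark&(abs(Q[:,1]-y)<.8)&(Q[:,0]>-20)&(Q[:,0]<20),0];
        if len(s):print('  rear y',y,'x',s.max().round(1),'expect',round(np.sqrt(53**2-y*y)-53,1))
    Q=onplane(u,v,0.);t=((hu[...,0]>8)&(hu[...,0]<22)&(hu[...,1]>90)&(hu[...,2]>150)).ravel()
    for x in (12,18,24,30):
        s=Q[t&(abs(Q[:,0]-x)<.8)&(abs(Q[:,1])<40),1]
        if len(s):print('  seat x',x,s.min().round(1),s.max().round(1),'mid',((s.min()+s.max())/2).round(1))
    s=Q[t&(abs(Q[:,1])<8)&(Q[:,0]<60),0];print('  seat end x',s.max().round(1))
E
```

```text
top seat 197 z= [-0.0031  0.008   1.6212] z at centroid 1.59
top sole 808 z= [7.00000e-04 6.60000e-03 1.25627e+01] z at centroid 12.53
  sole x -60 y -44.8 36.9 mid -3.9
  sole x -54 y -44.9 35.0 mid -5.0
  sole x -48 y -44.7 33.7 mid -5.5
  sole x -42 y -45.0 32.2 mid -6.4
  sole x -36 y -45.0 30.9 mid -7.0
  sole x -30 y -44.9 29.5 mid -7.7
  sole x -24 y -44.9 29.9 mid -7.5
  sole x -18 y -44.9 29.3 mid -7.8
  sole x -12 y -45.0 29.3 mid -7.8
  sole x -6 y -44.9 29.4 mid -7.7
  rear y -20 x -1.9 expect -3.9
  rear y -12 x 1.0 expect -1.4
  rear y -4 x 2.6 expect -0.2
  rear y 4 x 1.9 expect -0.2
  rear y 12 x 1.3 expect -1.4
  rear y 20 x -1.1 expect -3.9
  seat x 12 -24.5 28.2 mid 1.9
  seat x 18 -23.8 28.7 mid 2.5
  seat x 24 -24.1 28.6 mid 2.2
  seat x 30 -23.2 27.2 mid 2.0
  seat end x 57.2
scene seat 115 z= [-1.4400e-02  7.0000e-04  2.6865e+00] z at centroid 2.16
scene sole 666 z= [-2.00000e-03  7.90000e-03  1.32477e+01] z at centroid 13.58
  sole x -60 y -36.9 40.3 mid 1.7
  sole x -54 y -35.4 38.8 mid 1.7
  sole x -48 y -34.8 38.9 mid 2.0
  sole x -42 y -33.3 36.5 mid 1.6
  sole x -36 y -32.3 35.3 mid 1.5
  sole x -30 y -32.1 41.2 mid 4.5
  sole x -24 y -32.1 34.4 mid 1.2
  sole x -18 y -31.9 35.0 mid 1.5
  sole x -12 y -45.0 32.5 mid -6.2
  sole x -6 y -44.9 26.0 mid -9.4
  rear y -20 x -2.8 expect -3.9
  rear y -12 x -1.1 expect -1.4
  rear y -4 x -0.4 expect -0.2
  rear y 4 x -0.1 expect -0.2
  rear y 12 x -1.0 expect -1.4
  rear y 20 x -3.2 expect -3.9
  seat x 12 -28.1 28.8 mid 0.3
  seat x 18 -27.1 29.0 mid 1.0
  seat x 24 -27.0 28.7 mid 0.9
  seat x 30 -26.4 27.6 mid 0.6
  seat end x 52.1
```

```bash
python3 -c "
from h import *
go([546,-152.3,60],0,1.5);go([546,-152.3,1.5],0,1.5)"
```

```text
shift [-7.2, 7.5, 233.0] turn [0.0, -0.001, 0.062] zt [ 0. -0. -1.] t 7.8
shift [-7.3, 7.5, 291.5] turn [0.0, -0.001, 0.062] zt [ 0. -0. -1.] t 7.8
```

Call:
{"fn": "jog_arm", "kwargs": {
  "rows": [
    [[-7,7,50],[0,0,0.06]],
    [[-7,7,100],[0,0,0.06]],
    [[-7,7,150],[0,0,0.06]],
    [[-7,7,200],[0,0,0.06]],
    [[-7,7,240],[0,0,0.06]],
    [[-7,7,260],[0,0,0.06]],
    [[-7,7,260],[0,0,0.06]],
    [[-7,7,260],[0,0,0.06]]
  ],
  "grip": 72
}}

```text
time: 8.6
tool_pos: [546.0, -152.5, 33.2]
tcp_rot: [180.0, -0.0, 1.5]
ft_force: [0.4, -0.5, 1.0]
finger_gap: 72.0
grip_force: 0.0
```

```bash
python3 -c "
from h import *
go([546,-152.3,1.5],0,1.5)"
```

```text
shift [0.0, -0.2, 31.7] turn [0.0, -0.0, 0.001] zt [ 0. -0. -1.] t 8.6
```

Call:
{"fn": "jog_arm", "kwargs": {
  "rows": [
    [[0,0,12],[0,0,0]],
    [[0,0,22],[0,0,0]],
    [[0,0,28],[0,0,0]],
    [[0,0,31.5],[0,0,0]],
    [[0,0,31.5],[0,0,0]],
    [[0,0,31.5],[0,0,0]]
  ]
}}

```text
time: 9.2
tool_pos: [545.6, -153.0, 1.3]
tcp_rot: [180.0, -0.0, 1.5]
ft_force: [0.2, 0.1, -0.1]
finger_gap: 72.1
grip_force: 0.0
```

Call:
{"fn": "jog_arm", "kwargs": {
  "rows": [
    [[0,0,0],[0,0,0]],
    [[0,0,0],[0,0,0]],
    [[0,0,0],[0,0,0]],
    [[0,0,0],[0,0,0]],
    [[0,0,0],[0,0,0]]
  ],
  "grip": 50,
  "force": 40
}}

```text
time: 9.7
tool_pos: [546.2, -153.2, 1.9]
tcp_rot: [180.0, -0.1, 1.5]
ft_force: [0.0, 0.0, 4.9]
finger_gap: 54.5
grip_force: 42.8
```

Call:
{"fn": "jog_arm", "kwargs": {
  "rows": [
    [[0,0,-15],[0,0,0]],
    [[0,0,-60],[0,0,0]],
    [[0,0,-110],[0,0,0]],
    [[0,0,-160],[0,0,0]],
    [[0,0,-210],[0,0,0]],
    [[0,0,-260],[0,0,0]],
    [[0,0,-260],[0,0,0]]
  ]
}}

```text
time: 10.4
tool_pos: [548.9, -154.2, 271.7]
tcp_rot: [179.7, -0.8, 1.5]
ft_force: [0.9, 0.3, -1.5]
finger_gap: 54.5
grip_force: 42.7
```

```bash
cat >> h.py <<'E'
O=np.array([523.0,152.55,139.3])
def sh(x,y,z): return O+x*EX+y*EY+z*EZ
E
python3 -c "
from h import *
s=r.sense();print(s['tool_pos'],s['finger_gap'],s['grip_force'])
go(sh(22,0,60),28)"
```

```text
[ 548.90929848 -154.17965674  271.73294679] 54.47220044849764 42.650731801986694
shift [-27.4, -305.9, 67.0] turn [0.058, 0.474, -0.204] zt [ 0.457  0.11  -0.883] t 10.4
```

Call:
{"fn": "jog_arm", "kwargs": {
  "rows": [
    [[-27,-50,0],[0.01,0.08,-0.035]],
    [[-27,-100,0],[0.02,0.16,-0.07]],
    [[-27,-150,0],[0.03,0.24,-0.1]],
    [[-27,-200,0],[0.04,0.32,-0.135]],
    [[-27,-250,0],[0.05,0.4,-0.17]],
    [[-27,-290,0],[0.058,0.474,-0.204]],
    [[-27,-306,20],[0.058,0.474,-0.204]],
    [[-27,-306,30],[0.058,0.474,-0.204]],
    [[-27,-306,30],[0.058,0.474,-0.204]],
    [[-27,-306,30],[0.058,0.474,-0.204]]
  ]
}}

```text
time: 11.4
tool_pos: [510.8, 151.4, 231.4]
tcp_rot: [-179.5, -27.3, 13.2]
ft_force: [-0.6, -0.1, -0.2]
finger_gap: 54.7
grip_force: 42.6
```

Run:
```python
from h import *
s=r.sense();print(s['tool_pos'],s['tcp_rot'],s['finger_gap'],s['grip_force'],s['ft_force'])
go(sh(20,0,35),28);go(sh(20,0,3),28)
a,_=snap('scene','s4');cv2.imwrite('pics/v4.png',cv2.resize(a[110:235,165:290],(600,600),interpolation=2))
```

```text
[510.81106064 151.35647298 231.3907878 ] [-179.49154723  -27.27677918   13.21915191] 54.673550421905276 42.63017177581787 [-0.64051585 -0.10929647 -0.16267347]
shift [-11.9, 2.1, 52.1] turn [-0.007, 0.013, -0.004] zt [ 0.457  0.11  -0.883] t 11.4
shift [-11.5, 2.3, 84.1] turn [-0.007, 0.013, -0.004] zt [ 0.457  0.11  -0.883] t 11.4
```

View pics/v4.png

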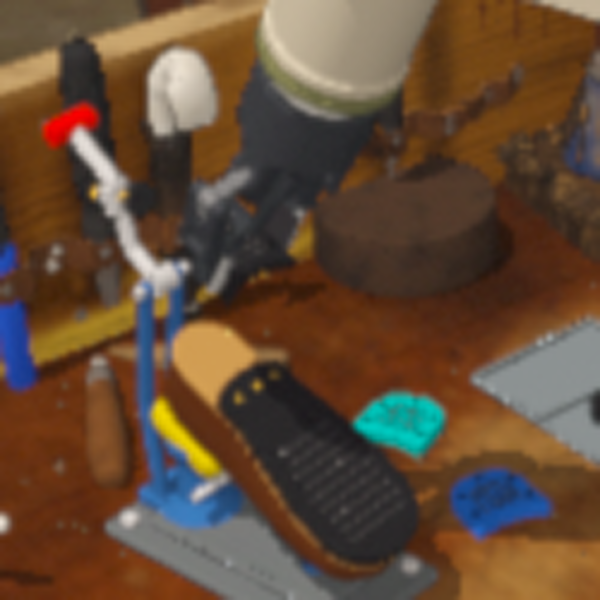

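Call:
{"fn": "jog_arm", "kwargs": {
  "rows": [
    [[-11.5,2,35],[-0.007,0.013,-0.004]],
    [[-11.5,2,55],[-0.007,0.013,-0.004]],
    [[-11.5,2,65],[-0.007,0.013,-0.004]],
    [[-11.5,2,72],[-0.007,0.013,-0.004]],
    [[-11.5,2,78],[-0.007,0.013,-0.004]],
    [[-11.5,2,78],[-0.007,0.013,-0.004]],
    [[-11.5,2,78],[-0.007,0.013,-0.004]]
  ]
}}

```text
time: 12.15
tool_pos: [536.3, 156.9, 157.4]
tcp_rot: [-180.0, -28.1, 13.5]
ft_force: [0.7, 1.2, -1.0]
finger_gap: 54.7
grip_force: 42.6
```

```bash
cat >> h.py <<'E'
def st():
    s=r.sense();M=np.array([EX,EY,EZ]);print('own',(M@(s['tool_pos']-O)).round(1),'F own',(M@s['ft_force']).round(1),'rot',s['tcp_rot'].round(2),'T',s['wrist_torque'].round(2),s['finger_gap'].round(1),s['time'])
E
python3 -c "
from h import *
st();go(sh(20,0,-1),28)"
```

```text
Traceback (most recent call last):
  File "h.py", line 29, in st
    s=r.sense();M=np.array([EX,EY,EZ]);print('own',(M@(s['tool_pos']-O)).round(1),'F own',(M@s['ft_force']).round(1),'rot',s['tcp_rot'].round(2),'T',s['wrist_torque'].round(2),s['finger_gap'].round(1),s['time'])
                                                                                                                                                                                ^^^^^^^^^^^^^^^^^^^^^
AttributeError: 'float' object has no attribute 'round'
```

Call:
{"fn": "jog_arm", "kwargs": {
  "rows": [
    [[-0.5,1,3],[0,0,0]],
    [[-0.5,1,6],[0,0,0]],
    [[-0.5,1,8],[0,0,0]],
    [[-0.5,1,8],[0,0,0]],
    [[-0.5,1,8],[0,0,0]]
  ]
}}

```text
time: 12.65
tool_pos: [539.2, 156.7, 149.1]
tcp_rot: [-180.0, -28.0, 13.5]
ft_force: [-0.3, -0.2, -0.4]
finger_gap: 54.6
grip_force: 42.6
```

```bash
sed -i "s/s\['finger_gap'\].round(1)/round(s['finger_gap'],1)/" h.py; python3 -c "
from h import *
st()"
```

```text
own [19.4  0.3  0.8] F own [-0.5 -0.1 -0.2] rot [-179.99  -28.04   13.52] T [-0.03  0.2   0.08] 54.6 12.65
```

Call:
{"fn": "jog_arm", "kwargs": {
  "rows": [
    [[0,0,1],[0,0,0]],
    [[0,0,2],[0,0,0]],
    [[0,0,2],[0,0,0]],
    [[0,0,2],[0,0,0]]
  ]
}}

```text
time: 13.05
tool_pos: [540.2, 156.9, 147.9]
tcp_rot: [-180.0, -28.1, 13.5]
ft_force: [-3.9, -1.3, 4.1]
finger_gap: 54.7
grip_force: 43.3
```

```bash
python3 -c "
from h import *
st()"
```

```text
own [19.7  0.2 -0.8] F own [-1.7 -0.4  5.6] rot [-180.    -28.06   13.53] T [-0.09  0.61  0.07] 54.7 13.05
```

Call:
{"fn": "jog_arm", "kwargs": {
  "rows": [
    [[-1.5,0,-0.3],[0,0,0]],
    [[-3,0,-0.3],[0,0,0]],
    [[-4,0,-0.3],[0,0,0]],
    [[-5,0,-0.3],[0,0,0]],
    [[-5,0,-0.3],[0,0,0]]
  ]
}}

```text
time: 13.55
tool_pos: [536.1, 155.9, 145.8]
tcp_rot: [-180.0, -28.1, 13.5]
ft_force: [2.8, 1.5, -0.3]
finger_gap: 54.6
grip_force: 42.5
```

```bash
python3 -c "
from h import *
st()"
```

```text
own [15.   0.2 -0.6] F own [ 2.6  0.8 -1.7] rot [-180.    -28.12   13.52] T [ 0.06 -0.18  0.06] 54.6 13.55
```

Call:
{"fn": "jog_arm", "kwargs": {
  "rows": [
    [[-1,0,0.3],[0,0,0]],
    [[-2,0,0.3],[0,0,0]],
    [[-2.5,0,0.3],[0,0,0]],
    [[-2.5,0,0.3],[0,0,0]]
  ]
}}

```text
time: 13.95
tool_pos: [535.8, 155.8, 146.1]
tcp_rot: [180.0, -28.4, 13.5]
ft_force: [10.5, 3.1, -0.3]
finger_gap: 55.4
grip_force: 43.6
```

Run:
```python
from h import *
st()
```

```text
own [14.8  0.2 -0.2] F own [ 9.5  0.6 -5.4] rot [180.   -28.36  13.53] T [ 0.49 -1.37  0.36] 55.4 13.95
```

Run:
```python
from h import *
a,_=snap('scene','s5');b,_=snap('top','t5');cv2.imwrite('pics/v5.png',np.hstack([cv2.resize(a[150:220,185:255],(400,400),interpolation=2),cv2.resize(b[130:230,170:270],(400,400),interpolation=2)]))
```

```text
(no output)
```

View pics/v5.png

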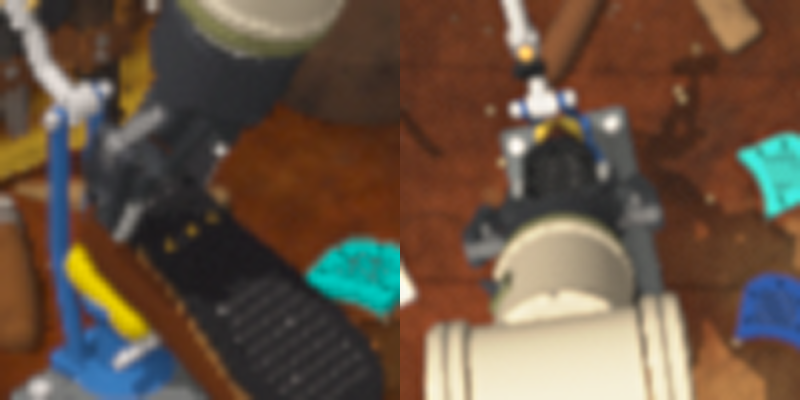

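The piece sits on the seat against the sole, with contact force building along the slope. I'll release it and back off to check the joint.

Call:
{"fn": "jog_arm", "kwargs": {
  "rows": [
    [[0,0,0],[0,0,0]],
    [[0,0,0],[0,0,0]],
    [[0,0,0],[0,0,0]],
    [[0,0,0],[0,0,0]],
    [[0,0,-10],[0,0,0]],
    [[0,0,-40],[0,0,0]],
    [[0,0,-90],[0,0,0]],
    [[0,0,-130],[0,0,0]]
  ],
  "grip": 72
}}

```text
time: 14.85
tool_pos: [473.0, 140.8, 260.9]
tcp_rot: [-180.0, -28.1, 13.5]
ft_force: [2.0, 1.0, 1.0]
finger_gap: 71.8
grip_force: 0.0
```

Call:
{"fn": "jog_arm", "kwargs": {
  "rows": [
    [[0,50,0],[0,-0.12,0]],
    [[0,100,0],[0,-0.24,0]],
    [[0,150,0],[0,-0.36,0]],
    [[0,200,0],[0,-0.49,0]],
    [[0,200,0],[0,-0.49,0]]
  ]
}}

```text
time: 15.35
tool_pos: [521.9, -58.2, 252.3]
tcp_rot: [-179.8, 0.9, 13.3]
ft_force: [-0.8, 0.7, -1.7]
finger_gap: 72.0
grip_force: 0.0
```

```bash
python3 - <<'E' 2>/dev/null
from h import *
st()
p,d=avg('top',3);s,ds=avg('scene',3)
for n,i,j in(('top6',p,d),('scene6',s,ds)): cv2.imwrite(f'pics/{n}.png',i);np.save(f'pics/{n}.npy',j)
f=lambda i:np.clip(i.astype(float)*2,0,255).astype(np.uint8)
cv2.imwrite('pics/v6.png',np.hstack([cv2.resize(f(p[158:208,185:235]),(400,400),interpolation=2),cv2.resize(f(s[165:215,195:245]),(400,400),interpolation=2)]))
E
```

```text
own [   8.6 -204.7  123.4] F own [-1.4  0.8 -1.2] rot [-179.79    0.91   13.26] T [0.02 0.09 0.01] 72.0 15.35
```

View pics/v6.png

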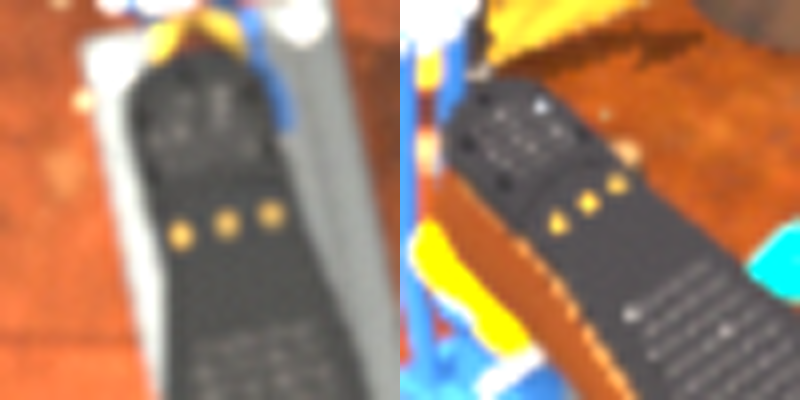

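```bash
python3 - <<'E' 2>/dev/null
from h import *
M=np.array([EX,EY,EZ])
for n in ('top','scene'):
    a=cv2.imread(f'pics/{n}6.png');d=np.load(f'pics/{n}6.npy');cp=r.camera_params(n);T=np.array(cp['pose'])
    # rectify onto own plane z=11, 2 px/mm: x own -60..60 down, y own -45..45
    X,Y=np.meshgrid(np.arange(-60,60,.5),np.arange(-45,45,.5),indexing='ij')
    W=O+X[...,None]*EX+Y[...,None]*EY+11*EZ;c=(W-T[:3,3])@T[:3,:3]
    mu=(c[...,0]/c[...,2]*cp['fx']+cp['cx']).astype(np.float32);mv=(c[...,1]/c[...,2]*cp['fy']+cp['cy']).astype(np.float32)
    I=cv2.remap(a,mu,mv,cv2.INTER_CUBIC);cv2.imwrite(f'pics/rect_{n}.png',I)
    g=cv2.GaussianBlur(cv2.cvtColor(I,cv2.COLOR_BGR2GRAY).astype(float),(0,0),1.5)
    gy=np.gradient(g,axis=1)/.5
    for x in (-40,-32,-24,-16,-10,-4,2,8,14,20,26,32):
        i=slice(int((x-2+60)*2),int((x+2+60)*2));row=gy[i].mean(0);ys=Y[0]
        L=(ys>20)&(ys<40);Rr=(ys<-20)&(ys>-40)
        k=np.argmax(row*L);q=np.argmin(np.where(Rr,row,9));print(n,x,'L',ys[k],round(row[k],1),'R',ys[q],round(row[q],1),'mid',(ys[k]+ys[q])/2)
    C=cloud(n,d);S=(C-O)@M.T
    for nm,x0,x1 in(('piece',8,40),('sole',-50,-12)):
        m=np.isfinite(d)&(S[...,0]>x0)&(S[...,0]<x1)&(abs(S[...,1])<20)&(S[...,2]>5)&(S[...,2]<30);P=S[m];A=np.c_[P[:,:2],np.ones(len(P))];print(nm,np.linalg.lstsq(A,P[:,2],rcond=None)[0].round(3),len(P))
a,b=[cv2.imread(f'pics/rect_{n}.png') for n in('top','scene')]
w=np.hstack([a,b]);w=np.clip(w[::-1].astype(float)*2,0,255).astype(np.uint8);cv2.imwrite('pics/v7.png',cv2.resize(w,None,fx=2.2,fy=2.2))
E
```

```text
top -40 L 29.0 14.3 R -31.5 -6.3 mid -1.25
top -32 L 27.0 14.2 R -30.5 -6.4 mid -1.75
top -24 L 26.0 12.4 R -29.0 -6.7 mid -1.5
top -16 L 26.5 14.2 R -28.5 -6.8 mid -1.0
top -10 L 27.5 12.9 R -28.5 -7.1 mid -0.5
top -4 L 27.0 13.6 R -27.5 -7.0 mid -0.25
top 2 L 28.0 12.6 R -28.0 -6.4 mid 0.0
top 8 L 27.0 14.4 R -27.0 -7.1 mid 0.0
top 14 L 28.0 12.7 R -25.5 -6.9 mid 1.25
top 20 L 27.0 13.4 R -29.0 -4.9 mid -1.0
top 26 L 28.0 12.1 R -30.0 -4.9 mid -1.0
top 32 L 27.0 13.5 R -29.0 -4.7 mid -1.0
piece [6.0000e-03 5.0000e-03 1.0775e+01] 146
sole [-2.0000e-03  6.0000e-03  1.0621e+01] 162
scene -40 L 34.0 6.7 R -31.0 -2.9 mid 1.5
scene -32 L 32.5 6.9 R -30.0 -3.0 mid 1.25
scene -24 L 32.5 7.8 R -28.0 -2.7 mid 2.25
scene -16 L 32.5 8.2 R -31.0 -1.7 mid 0.75
scene -10 L 32.0 3.8 R -27.5 -7.0 mid 2.25
scene -4 L 34.0 5.2 R -28.5 -10.5 mid 2.75
scene 2 L 33.5 5.6 R -27.5 -4.3 mid 3.0
scene 8 L 33.5 5.4 R -27.0 -2.7 mid 3.25
scene 14 L 33.5 5.7 R -27.0 -3.8 mid 3.25
scene 20 L 33.0 4.9 R -28.0 -3.3 mid 2.5
scene 26 L 34.5 4.5 R -28.0 -2.3 mid 3.25
scene 32 L 34.0 9.1 R -26.5 -2.1 mid 3.75
piece [-4.0000e-03 -5.0000e-03  1.1702e+01] 100
sole [ 3.0000e-03 -0.0000e+00  1.1786e+01] 127
```

View pics/v7.png

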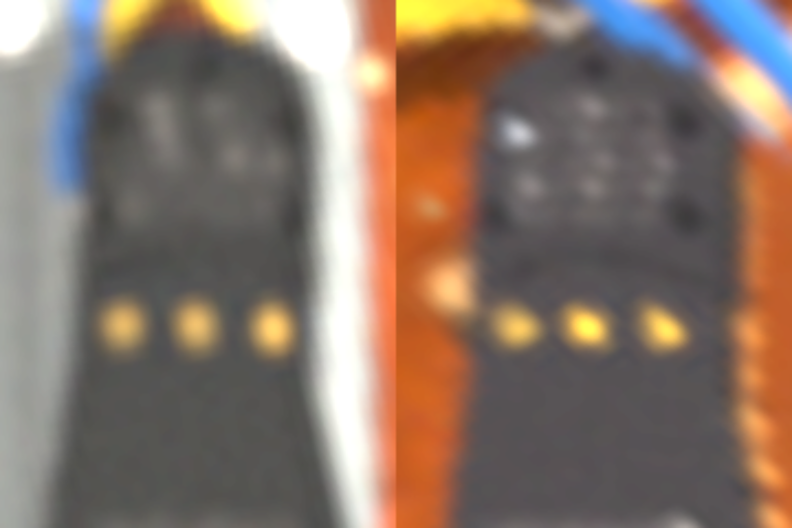

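Run:
```python
from h import *
for n in('scene','top'):
    I=cv2.cvtColor(cv2.imread(f'pics/rect_{n}.png'),cv2.COLOR_BGR2GRAY).astype(float)
    x=np.arange(-60,60,.5)
    for y in(-18,-9,0,9,18):
        c=int((y+45)*2);p=I[:,c-5:c+6].mean(1);s=(x>-8)&(x<14);print(n,y,p[s][::2].round(0).astype(int).tolist())
    p=I[:,70:110].mean(1);s=(x>40);print('rear',list(zip(x[s][::2],p[s][::2].round(0))))
go(sh(15,0,120),28);st()
```

```text
scene -18 [44, 42, 40, 39, 38, 38, 38, 38, 39, 40, 41, 42, 42, 42, 41, 41, 42, 44, 46, 47, 49, 50]
scene -9 [43, 43, 42, 42, 42, 41, 41, 41, 40, 40, 40, 40, 41, 41, 42, 44, 45, 46, 47, 48, 48, 47]
scene 0 [44, 43, 42, 43, 43, 43, 41, 40, 39, 39, 39, 40, 41, 42, 43, 45, 47, 49, 50, 50, 50, 51]
scene 9 [43, 42, 42, 42, 42, 41, 40, 39, 39, 39, 40, 41, 42, 43, 43, 44, 45, 47, 48, 48, 47, 46]
scene 18 [42, 42, 41, 40, 39, 38, 39, 40, 41, 42, 42, 42, 41, 40, 40, 38, 37, 36, 35, 35, 36, 37]
rear [(np.float64(40.5), np.float64(42.0)), (np.float64(41.5), np.float64(40.0)), (np.float64(42.5), np.float64(39.0)), (np.float64(43.5), np.float64(38.0)), (np.float64(44.5), np.float64(38.0)), (np.float64(45.5), np.float64(39.0)), (np.float64(46.5), np.float64(40.0)), (np.float64(47.5), np.float64(41.0)), (np.float64(48.5), np.float64(43.0)), (np.float64(49.5), np.float64(46.0)), (np.float64(50.5), np.float64(51.0)), (np.float64(51.5), np.float64(56.0)), (np.float64(52.5), np.float64(63.0)), (np.float64(53.5), np.float64(69.0)), (np.float64(54.5), np.float64(74.0)), (np.float64(55.5), np.float64(75.0)
[... 897 characters left out ...]
(39.0)), (np.float64(47.5), np.float64(39.0)), (np.float64(48.5), np.float64(40.0)), (np.float64(49.5), np.float64(41.0)), (np.float64(50.5), np.float64(44.0)), (np.float64(51.5), np.float64(48.0)), (np.float64(52.5), np.float64(54.0)), (np.float64(53.5), np.float64(60.0)), (np.float64(54.5), np.float64(68.0)), (np.float64(55.5), np.float64(77.0)), (np.float64(56.5), np.float64(85.0)), (np.float64(57.5), np.float64(92.0)), (np.float64(58.5), np.float64(100.0)), (np.float64(59.5), np.float64(106.0))]
shift [7.2, -198.6, 8.3] turn [0.001, 0.485, 0.002] zt [ 0.457  0.11  -0.883] t 15.65
own [  12.9 -198.6  130.8] F own [ 0.3  0.4 -1.2] rot [179.92  -0.22  13.6 ] T [ 0.   -0.01 -0.05] 71.9 15.65
```

Run:
```python
from h import *
go([652,184,350]);h0,z0=70.0,91.2
for th in [58,66,74,82,90,98,106,114,122,130,138,146,154,160,166,172,177,181,183.5,185]:
    t=np.radians(th);print(th,round(115*np.cos(t)-h0,1),round(-(115*np.sin(t)-z0),1))
```

```text
shift [183.5, -198.6, -88.7] turn [0.001, -0.004, 0.002] zt [ 0. -0. -1.] t 15.65
58 -9.1 -6.3
66 -23.2 -13.9
74 -38.3 -19.3
82 -54.0 -22.7
90 -70.0 -23.8
98 -86.0 -22.7
106 -101.7 -19.3
114 -116.8 -13.9
122 -130.9 -6.3
130 -143.9 3.1
138 -155.5 14.2
146 -165.3 26.9
154 -173.4 40.8
160 -178.1 51.9
166 -181.6 63.4
172 -183.9 75.2
177 -184.8 85.2
181 -185.0 93.2
183.5 -184.8 98.2
185 -184.6 101.2
```

The seam shows almost no darkening (2–3 grey levels), the faces are coplanar, and the sides line up within about 1 mm. The piece is home. Now I fetch the clamp.

Call:
{"fn": "jog_arm", "kwargs": {
  "rows": [
    [[0,0,-50],[0,0,0]],
    [[40,-30,-89],[0,0,0]],
    [[75,-65,-89],[0,0,0]],
    [[110,-100,-89],[0,0,0]],
    [[145,-135,-89],[0,0,0]],
    [[183,-170,-89],[0,0,0]],
    [[183,-199,-89],[0,0,0]],
    [[183,-199,-89],[0,0,0]],
    [[183,-199,-89],[0,0,0]]
  ],
  "grip": 80
}}

```text
time: 16.55
tool_pos: [651.4, 184.7, 350.0]
tcp_rot: [180.0, -0.2, 13.7]
ft_force: [0.1, -0.8, 0.1]
finger_gap: 80.3
grip_force: 0.0
```

```bash
python3 -c "
from h import *
st();go([652,184.2,264.5])"
```

```text
own [215.8   1.3 123.9] F own [-0.  -0.8  0.1] rot [ 1.7999e+02 -1.7000e-01  1.3720e+01] T [ 0.02  0.03 -0.03] 80.3 16.55
shift [0.2, 0.6, 85.5] turn [0.0, -0.003, 0.004] zt [ 0. -0. -1.] t 16.55
```

Call:
{"fn": "jog_arm", "kwargs": {
  "rows": [
    [[0,0.5,40],[0,0,0]],
    [[0,0.5,70],[0,0,0]],
    [[0,0.5,85],[0,0,0]],
    [[0,0.5,85],[0,0,0]],
    [[0,0.5,85],[0,0,0]]
  ]
}}

```text
time: 17.05
tool_pos: [652.9, 181.9, 264.8]
tcp_rot: [180.0, -0.1, 13.5]
ft_force: [0.8, 0.3, 0.7]
finger_gap: 79.9
grip_force: 0.0
```

Call:
{"fn": "jog_arm", "kwargs": {
  "rows": [
    [[0,0,0],[0,0,0]],
    [[0,0,0],[0,0,0]],
    [[0,0,0],[0,0,0]],
    [[0,0,0],[0,0,0]],
    [[0,0,0],[0,0,0]],
    [[0,0,0],[0,0,0]],
    [[0,0,0],[0,0,0]]
  ],
  "grip": 25,
  "force": 30
}}

```text
time: 17.75
tool_pos: [652.8, 184.6, 264.6]
tcp_rot: [-179.8, -0.1, 13.6]
ft_force: [-1.9, 6.2, 4.7]
finger_gap: 33.3
grip_force: 33.1
```

Call:
{"fn": "jog_arm", "kwargs": {
  "rows": [
    [[-9,-0.5,-6],[0,0,0]],
    [[-23,-1,-14],[0,0,0]],
    [[-38,-1,-19],[0,0,0]],
    [[-54,-1,-22.5],[0,0,0]],
    [[-70,-1,-24],[0,0,0]],
    [[-86,-1,-22.5],[0,0,0]],
    [[-102,-1,-19],[0,0,0]],
    [[-117,-1,-14],[0,0,0]],
    [[-131,-1,-6],[0,0,0]],
    [[-144,-1,3],[0,0,0]]
  ]
}}

```text
time: 18.75
tool_pos: [513.0, 149.7, 262.3]
tcp_rot: [180.0, -0.2, 13.5]
ft_force: [-0.2, -1.3, 4.8]
finger_gap: 33.6
grip_force: 35.6
```

Call:
{"fn": "jog_arm", "kwargs": {
  "rows": [
    [[-11.5,0,11],[0,0,0]],
    [[-21.5,0,24],[0,0,0]],
    [[-29.5,0,38],[0,0,0]],
    [[-34,0,49],[0,0,0]],
    [[-37.5,0,60],[0,0,0]],
    [[-40,0,72],[0,0,0]],
    [[-41,0,79],[0,0,0]],
    [[-41,0,82],[0,0,0]],
    [[-41,0,82],[0,0,0]]
  ]
}}

```text
time: 19.65
tool_pos: [472.0, 139.5, 177.4]
tcp_rot: [180.0, 0.1, 13.5]
ft_force: [-5.4, -5.6, 1.8]
finger_gap: 33.1
grip_force: 42.7
```

```bash
python3 -c "
from h import *
st();print(r.sense()['tool_pos'])"
```

```text
own [-28.6  -0.8  58.3] F own [-4.9 -4.2  4.6] rot [1.7996e+02 1.2000e-01 1.3510e+01] T [-0.67  0.43  0.02] 33.1 19.65
[471.98006694 139.45741918 177.35995269]
```

Call:
{"fn": "jog_arm", "kwargs": {
  "rows": [
    [[-0.7,0.7,3],[0,0,0]],
    [[-0.7,0.7,6],[0,0,0]],
    [[-0.7,0.7,8],[0,0,0]],
    [[-0.7,0.7,10],[0,0,0]],
    [[-0.7,0.7,10],[0,0,0]]
  ]
}}

```text
time: 20.15
tool_pos: [471.9, 139.4, 167.5]
tcp_rot: [-180.0, 0.0, 13.5]
ft_force: [-4.7, -1.3, 1.1]
finger_gap: 33.4
grip_force: 42.8
```

Call:
{"fn": "jog_arm", "kwargs": {
  "rows": [
    [[0,0,1],[0,0,0]],
    [[0,0,2],[0,0,0]],
    [[0,0,2],[0,0,0]]
  ]
}}

```text
time: 20.45
tool_pos: [471.9, 139.4, 165.6]
tcp_rot: [-180.0, 0.0, 13.5]
ft_force: [-5.2, 0.5, 1.4]
finger_gap: 33.2
grip_force: 42.9
```

Call:
{"fn": "jog_arm", "kwargs": {
  "rows": [
    [[-0.5,0,1],[0,0,0]],
    [[-0.5,0,1.5],[0,0,0]],
    [[-0.5,0,1.5],[0,0,0]]
  ]
}}

```text
time: 20.75
tool_pos: [471.9, 139.4, 164.4]
tcp_rot: [-180.0, -0.1, 13.5]
ft_force: [-0.8, 1.4, 1.6]
finger_gap: 33.4
grip_force: 42.9
```

Call:
{"fn": "jog_arm", "kwargs": {
  "rows": [
    [[0,0,1],[0,0,0]],
    [[0,0,1.5],[0,0,0]],
    [[0,0,1.5],[0,0,0]]
  ]
}}

```text
time: 21.05
tool_pos: [472.0, 139.4, 162.9]
tcp_rot: [-180.0, -0.1, 13.5]
ft_force: [1.7, 2.9, 2.0]
finger_gap: 33.1
grip_force: 42.9
```

Call:
{"fn": "jog_arm", "kwargs": {
  "rows": [
    [[0,0,1],[0,0,0]],
    [[0,0,1.5],[0,0,0]],
    [[0,0,1.5],[0,0,0]]
  ]
}}

```text
time: 21.35
tool_pos: [472.0, 139.4, 161.4]
tcp_rot: [-180.0, -0.1, 13.5]
ft_force: [3.2, 3.8, 1.4]
finger_gap: 33.4
grip_force: 42.9
```

Run:
```python
from h import *
st();a,_=snap('scene','s8');cv2.imwrite('pics/v8.png',cv2.resize(a[150:220,185:255],(560,560),interpolation=2))
```

```text
own [-36.1  -0.9  44.3] F own [ 4.2  2.9 -0.7] rot [-1.7998e+02 -6.0000e-02  1.3530e+01] T [ 0.7  -0.85  0.08] 33.4 21.35
```

View pics/v8.png

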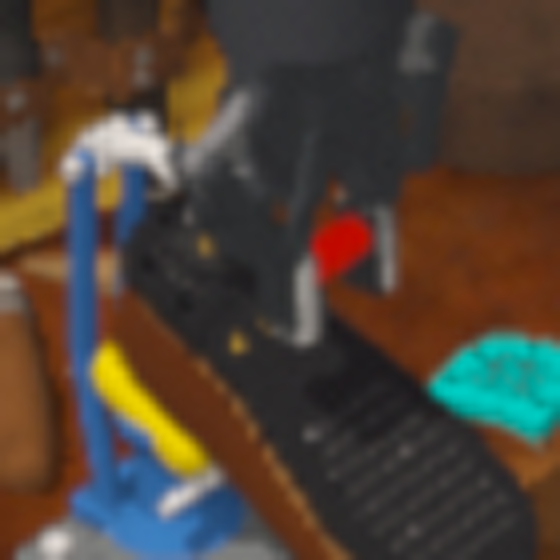

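The knob is pinched just above its resting height, with the pad about on the piece. I'll let go and back off.

Call:
{"fn": "jog_arm", "kwargs": {
  "rows": [
    [[0,0,1],[0,0,0]],
    [[0,0,2],[0,0,0]],
    [[0,0,2],[0,0,0]]
  ]
}}

```text
time: 21.7
tool_pos: [472.0, 139.4, 159.4]
tcp_rot: [-180.0, -0.1, 13.5]
ft_force: [3.6, 3.8, 2.0]
finger_gap: 33.4
grip_force: 43.0
```

Call:
{"fn": "jog_arm", "kwargs": {
  "rows": [
    [[0,0,0],[0,0,0]],
    [[0,0,0],[0,0,0]],
    [[0,0,0],[0,0,0]],
    [[0,0,0],[0,0,0]],
    [[0,0,0],[0,0,0]],
    [[0,0,-20],[0,0,0]],
    [[0,0,-60],[0,0,0]],
    [[0,0,-100],[0,0,0]]
  ],
  "grip": 85
}}

```text
time: 22.5
tool_pos: [470.6, 138.9, 259.4]
tcp_rot: [-180.0, 0.2, 13.5]
ft_force: [1.0, 0.8, 0.2]
finger_gap: 85.4
grip_force: 0.0
```

Call:
{"fn": "jog_arm", "kwargs": {
  "rows": [
    [[0,50,0],[0,0,0]],
    [[0,100,0],[0,0,0]],
    [[0,150,0],[0,0,0]],
    [[0,200,0],[0,0,0]],
    [[0,250,0],[0,0,0]],
    [[0,250,0],[0,0,0]],
    [[0,250,0],[0,0,0]]
  ]
}}

```text
time: 23.2
tool_pos: [529.7, -105.1, 258.7]
tcp_rot: [-180.0, 0.1, 13.4]
ft_force: [0.2, -0.1, -0.5]
finger_gap: 84.9
grip_force: 0.0
```

```bash
python3 - <<'E' 2>/dev/null
from h import *
st()
M=np.array([EX,EY,EZ]);v=[]
for n in('top','scene'):
    a,d=avg(n,3);C=cloud(n,d);S=(C-O)@M.T;h=cv2.cvtColor(a,cv2.COLOR_BGR2HSV)
    red=((h[...,0]<8)|(h[...,0]>172))&(h[...,1]>180)&(h[...,2]>110)&(np.linalg.norm(S-[-35,0,55],axis=-1)<40)
    print(n,'knob own',np.nanmedian(S[red],0).round(1))
    for nm,x0,x1,ym in(('piece',2,46,1),('sole',-60,-45,0)):
        m=np.isfinite(d)&(S[...,0]>x0)&(S[...,0]<x1)&(abs(S[...,1])<24)&(abs(S[...,1])>(15 if ym else 0))&(S[...,2]>4)&(S[...,2]<18);P=S[m];A=np.c_[P[:,:2],np.ones(len(P))];print(nm,np.linalg.lstsq(A,P[:,2],rcond=None)[0].round(3),len(P))
    X,Y=np.meshgrid(np.arange(-60,60,.5),np.arange(-45,45,.5),indexing='ij');cp=r.camera_params(n);T=np.array(cp['pose'])
    c=(O+X[...,None]*EX+Y[...,None]*EY+11*EZ-T[:3,3])@T[:3,:3]
    I=cv2.remap(a,(c[...,0]/c[...,2]*cp['fx']+cp['cx']).astype(np.float32),(c[...,1]/c[...,2]*cp['fy']+cp['cy']).astype(np.float32),2);v.append(I)
cv2.imwrite('pics/v9.png',cv2.resize(np.clip(np.hstack(v)[::-1].astype(float)*1.8,0,255).astype(np.uint8),None,fx=2.2,fy=2.2))
E
```

```text
own [   8.7 -252.1  130.6] F own [-0.1 -0.2 -0.6] rot [-1.7995e+02  7.0000e-02  1.3360e+01] T [ 0.02  0.02 -0.01] 84.9 23.2
top knob own [-22.7  -1.   70.8]
piece [3.0000e-03 3.0000e-03 1.0526e+01] 90
sole [-0.023 -0.     9.205] 41
scene knob own [-27.7   2.9  70.6]
piece [-0.024  0.013 11.926] 34
sole [-4.0000e-03  2.0000e-02  1.1234e+01] 58
```

View pics/v9.png

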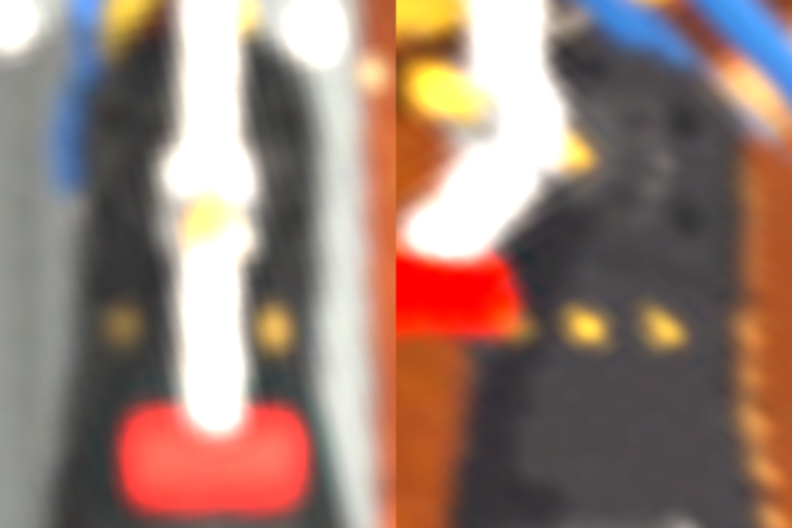

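The clamp is shut on the piece. Knob centre is at own z ≈ 63 mm, which matches angle 0 on an 11 mm piece. The piece's marks are unmoved (right view, (685,115) and (685,215)) and its face is level with the sole. The arm is clear, so I hand in.

```bash
python3 -c "
from bench import r
print(r.hand_in())"
```

```text
the job is handed in; nothing more can be done
None
```

I handed the job in at about 23.5 s: the curved-front heel piece lies flat on the seat, butted against the front sole, with the clamp shut on it and the arm clear. In the last pictures no gap shows and the sides line up to about 1 mm.

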